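# Draw one batch of dowels from the slide-gate hopper and lock it

### The arm

A 6-joint arm with a two-finger parallel gripper is mounted at the origin on a cart in front of the work surface, level with it; the furniture and walls round the work are solid. World frame = base frame: x ahead of the robot, y to its left, z up, the work surface at z = 0. Lengths are in m, angles in rad, forces in N, time in s.
With the tool pointing down it reaches from about 0.35 to 0.775 m from the base axis. Payload 7.3 kg.
Tool frame: the origin (TCP) lies on the centre line of the jaws, within the pads' length; the fingertips stand 17 mm ahead of it and the grasp point (between the pads) lies 2 mm behind it (robot.tip_extent is the distance from the TCP to the fingertips, in m); z points along the fingers, y is the line along which they close (so a half turn about z gives the same grasp; the last joint's range is limited). The gripper opens to 92 mm and grips with 3 to 60 N. Pads are 19 mm wide; open, the fingers measure 130 mm over their backs; the gripper's body (75 mm by 190 mm) begins 47 mm behind the grasp point.
Start: joints at [-1.389, 0.342, 1.524, -0, 1.275, -0.146], TCP at [0.169, -0.497, 0.244] pointing down, gripper open.
Joint ranges: [-2.53, 2.53], [-0.77, 2.02], [0.04, 2.7], [-1, 4.14], [0.28, 2.66], [-3.11, 3.11]. Speed limits (rad/s): [2.57, 2.57, 3.14, 3.14, 3.14, 3.14].

### API

Orientations are given as [roll, pitch, yaw] about the fixed x, y, z axes, in that order (R = Rz(yaw) Ry(pitch) Rx(roll)).
In Python, from cell import robot gives the robot as it stands.
- The arm moves only by the tool step_arm, never from a script. Its argument "motion" is a list of rows, each a list of 2 entries, a list of its own where there are three numbers: the shift along the tool's x, y, z in units of 60 mm (1.0 is 60 mm), then the turn about the tool's z in rad. In form: [[[x, y, z], spin], ...]. A call has 1 to 10 rows; each row is the pose to reach, as a shift and turn from the pose commanded when the call began, along the tool's axes at that moment; what a row does not reach only later rows make up. A row lasts 1/8 s, in which the tool goes at most 62.5 mm and 10.7 degrees, less where a joint would pass 70% of its speed; a pose out of reach is approached as far as the arm can. A call with a gripper value outside its range is refused whole. "hand" is the closure in counts, from 0 (fully open) to 255 (shut), set as the call begins (left out, the last holds). The fingers move at their own pace and stop on an object; "squeeze" is the grip in N (left out, the last holds). Time passes only in rows, so rows that repeat a pose let the fingers close. It gives the time, the measured TCP pose, the force, the opening and the grip force at its end, in the units of the state.
- robot.observe(): the state, without advancing time (a new reading comes with each control period).
- robot.read_camera(name): name is "scene" or "top" or "wrist"; returns a dict with "pixels" (400x640x3 uint8, red, green, blue), "intrinsics" (3x3 intrinsics, pixels), "k1" (the pictures are not rectified: a ray, as slopes to the right and down, at radius r is drawn at 1 + k1 r^2 times it, then the intrinsics apply), "xyz" and "rotation" of the camera in the world; the wrist camera has in their place "T_tool_cam" (4x4, takes a point from camera to tool coordinates, whose origin is the TCP and whose axes are the flange's). Camera axes: x right, y up, looking along -z (the intrinsics and any distortion apply to the point x, -y, -z); pixel columns grow to the right and rows downward; lengths in m; the calibration is good to about 2 mm. A picture is of the moment at which its call begins: read the wrist's pose just before it. There is no depth.
- robot.hand_in(): hands the job in; it is judged then, once.
The state is a dict: "time": time; "qpos": joint angles; "qvel": joint speeds; "joint_efforts": joint torques, N m; "tool_pos": TCP position; "tool_rot": TCP orientation; "contact_force": force on the tool from outside, world axes, zero at the start; "torque": the same for the moment, N m; "opening": finger opening in m; "grip_force": force on a finger pad.
Only numpy, scipy, OpenCV 4.12 (cv2) and the standard library are available. Lean on these libraries where they do the work, as an engineer would, in place of code of your own. Each camera call takes 0.05 s, during which the arm holds its last target. There are 200 camera calls.

### The job

Slide the catch tray by its handle in under the hopper from its open side, fully home against the back board, then pull the gate partway open by its knob so that the three dowels of the far bay drop into the tray while the near bay keeps its three. Push the gate fully shut again, then take the locking blade from its block and slide it all the way down into the lock slot on top of the gate's bridge. Leave the tray under the hopper and do not disturb the other things on the bench.

Things in the scene. Friction and masses are not known exactly. Their poses are not given: they have to be found in the camera images.
- hopper: plywood feed hopper fixed to the bench, 100 mm deep (x), 164 mm wide (y), 177 mm high. Origin: on the bench below the outlet's middle; x points from its open front to its back board, y to the knob. Its open front looks to the robot's right (x about world +y), the knob towards the robot. Cheeks' inner faces at y +-70, back board's inner face at x 43, front edge x -45, deck underside 73 mm high.
- bin_top (a point): middle of the bin's top edge, 158 mm above the bench. Bin outside x +-35, y +-38 mm of the hopper, from 93 mm up; flared lips at its back and far side rise to 177 mm. A divider parts it in a far bay (y -31..-3 mm, away from knob and robot) and a near bay (y 3..31 mm); each holds three dowels resting on the gate, whose top is 91 mm above the bench.
- gate (a joint): steel slide gate under both bays, m: 0 = fully shut (hard stop), grows as the knob is pulled to the hopper's +y (to the robot), to 0.075; starts 0 to 0.006 ajar. It uncovers the far bay over 0.002..0.030, is below the divider to 0.036, then uncovers the near bay, whose dowels can drop from about 0.046. Far dowels drop surely from 0.026. Stays where it is left; friction 2 N.
- gate_knob (a point): grasp point on the wooden knob that stands up on the gate's end, towards the robot: about 18 mm in diameter, 91 to 133 mm above the bench; this point is on its axis, 115 mm above the bench. With the gate shut it lies at hopper x 0, y 150 mm.
- tray_home (a point): point 5 mm above the bench, at hopper x -2, y 0 mm: where point tray_floor comes to lie when the tray is fully home against the back board.
- lock_slot (a point): centre of the lock slot's mouth, 121 mm above the bench, at hopper x 0, y 105 mm, in the top of the wooden bridge (x +-41, y 89..121 mm) between bin and knob. The slot, 40 mm along the hopper's x by 8 mm along its y, goes straight down through the bridge; with the gate shut the gate's window (42 x 12 mm) lies below it, so the blade passes through both and blocks the gate.
- tray: open plywood catch tray, loose on the bench, about 250 g: box 90 mm (x) by 120 mm (y) by 45 mm high, walls 4 mm, and a wooden bar handle 16 mm thick (y) from its front wall to x -128 mm, 8 to 45 mm above the bench. Origin: centre of the box's underside; x points from the handle to the back wall. It slides on the bench between the hopper's cheeks.
- tray_floor (a point): centre of the tray's inner floor, 5 mm above its underside.
- tray_grip (a point): grasp point on the tray's handle, 100 mm in front (-x) of the tray's origin and 35 mm above the bench; pinch across the tray's y.
- lock_blade: loose locking blade, about 90 g, upright in its parking block: steel blade 36 mm wide (x), 5 mm thick (y), lowest 8 mm thinned to 28 x 2.4 mm, 45 mm long below a wooden handle 44 mm wide (x), 16 mm thick (y), 55 mm high. Origin: centre of its bottom end, z up. Fully in the lock slot the handle rests on the bridge, bottom end 45 mm below the mouth. Either way round is right.
- blade_tip (a point): centre of the blade's bottom end.
- blade_grip (a point): grasp point in the blade's handle, 80 mm above its bottom end; pinch across the 16 mm thickness (y) or the 44 mm width (x).
- blade_block: wooden parking block fixed to the bench, 68 mm (x) by 44 mm (y) by 55 mm high, with an upright slot along x in which the blade stands (handle on the block's top, bottom end 10 mm above the bench). Origin: centre of its underside. It stands in one of two places, nearer to the robot than the tray.
- sanding_block: bystander: cork sanding block 64 x 112 x 36 mm, origin at the centre of its underside.
- offcut_0: bystander: pale wood offcut 45 x 130 x 30 mm, origin at the centre of its underside.
- offcut_1: bystander: dark wood offcut 60 x 90 x 22 mm, origin at the centre of its underside.
- round_tin: bystander: round tin of screws, 90 mm in diameter, 29 mm high, origin at the centre of its underside.
- dowel_far_1_center (a point): centre of a wooden dowel, 20 mm in diameter and 40 mm long, lying along the hopper's x in the far bay at the start (number 1 from below).
- dowel_far_2_center (a point): centre of a wooden dowel, 20 mm in diameter and 40 mm long, lying along the hopper's x in the far bay at the start (number 2 from below).
- dowel_far_3_center (a point): centre of a wooden dowel, 20 mm in diameter and 40 mm long, lying along the hopper's x in the far bay at the start (number 3 from below).
- dowel_near_1_center (a point): centre of a wooden dowel, 20 mm in diameter and 40 mm long, lying along the hopper's x in the near bay at the start (number 1 from below).
- dowel_near_2_center (a point): centre of a wooden dowel, 20 mm in diameter and 40 mm long, lying along the hopper's x in the near bay at the start (number 2 from below).
- dowel_near_3_center (a point): centre of a wooden dowel, 20 mm in diameter and 40 mm long, lying along the hopper's x in the near bay at the start (number 3 from below).
Mind the look-alikes: they are no part of the job. What is shaped like the part that bears dowel_far_3_center but yellow is not meant.

How it is judged:
On the way, in this order (a step that is already met when the one before it is completed fails the run):
1. the tray is fully home under the hopper (horizontal distance between tray_floor and tray_home below 0.015 m), for 0.2 s.
2. with the tray home, the gate is drawn partway open and the far bay's three dowels lie in the tray (horizontal distance between tray_floor and tray_home below 0.015 m and value of joint gate above 0.015 m and height (world z) of each of dowel_far_1_center, dowel_far_2_center, dowel_far_3_center below 0.045 m and x of dowel_far_1_center in the frame of tray between -0.041 and 0.041 m and y of dowel_far_1_center in the frame of tray between -0.056 and 0.056 m and x of dowel_far_2_center in the frame of tray between -0.041 and 0.041 m and y of dowel_far_2_center in the frame of tray between -0.056 and 0.056 m and x of dowel_far_3_center in the frame of tray between -0.041 and 0.041 m and y of dowel_far_3_center in the frame of tray between -0.056 and 0.056 m), for 0.2 s.
3. the gate is pushed fully shut (value of joint gate below 0.004 m and horizontal distance between tray_floor and tray_home below 0.015 m), for 0.2 s.
4. the locking blade is fully down in the lock slot (horizontal distance between blade_tip and lock_slot below 0.006 m and z of blade_tip in the frame of lock_slot below -0.038 m and angle between lock_blade's own z axis and vertical below 0.12 rad and value of joint gate below 0.004 m), for 0.2 s.
At the end, for the whole second after the job is handed in: Tray home under the hopper (15 mm); far bay's three dowels inside the tray, near bay's three still in the hopper; gate shut (4 mm); blade upright in the lock slot (0.12 rad, 6 mm), its bottom end at least 38 mm below the mouth; all at rest (all of step 4 and horizontal distance between tray_floor and tray_home below 0.015 m and height (world z) of each of dowel_far_1_center, dowel_far_2_center, dowel_far_3_center below 0.045 m and x of dowel_far_1_center in the frame of tray between -0.041 and 0.041 m and y of dowel_far_1_center in the frame of tray between -0.056 and 0.056 m and x of dowel_far_2_center in the frame of tray between -0.041 and 0.041 m and y of dowel_far_2_center in the frame of tray between -0.056 and 0.056 m and x of dowel_far_3_center in the frame of tray between -0.041 and 0.041 m and y of dowel_far_3_center in the frame of tray between -0.056 and 0.056 m and height (world z) of each of dowel_near_1_center, dowel_near_2_center, dowel_near_3_center above 0.092 m and linear speed of each of tray, lock_blade, dowel_far_1, dowel_far_2, dowel_far_3 below 0.02 m/s); the robot touches nothing.
It fails at once if a dowel of the near bay leaves the hopper (height (world z) of any of dowel_near_1_center, dowel_near_2_center, dowel_near_3_center below 0.085 m).
It fails at once if a bystander is moved by more than 30 mm (distance of any of sanding_block, offcut_0, offcut_1, round_tin from where it was at the start of the episode above 0.03 m).
It also fails if it takes over 58 s, if anything falls off the work surface, if the arm or the gripper's body presses on something with over 40 N, if the wrist force passes 120 N, or if a joint passes its speed limit or range.

## Working session

There is one attempt and no reset: what is moved stays moved. The work goes in short steps, Python scripts to look and compute and a tool call to move; the robot and the scene stay as the last step left them, time stands still between calls to the robot, and variables do not carry over. Pictures are saved under pics/ and viewed, at most 10 in all, crops included, and the job is handed in when it is done.

Besides the shell and the picture viewer there is one more tool, called after "Request:" as name(argument=value, ...), one argument or row to a line, values as JSON. step_arm: Moves the arm, as the interface text tells. Its arguments: {"type":"object","properties":{"motion":{"type":"array"},"hand":{"type":"number"},"squeeze":{"type":"number"}},"required":["motion"]}

```bash
ls; mkdir -p pics; cat > h.py <<'E'
import numpy as np, cv2
from cell import robot
def save(name,cam):
    c=robot.read_camera(cam); cv2.imwrite(f'pics/{name}.png',c['pixels'][:,:,::-1]); np.save(f'pics/{name}.npy',c,allow_pickle=True); return c
E
python3 - <<'E'
from h import *
s=robot.observe(); print(s)
for c in('scene','top'):
    d=save(c+'0',c); print(c,d['intrinsics'],d['k1'],d['xyz'],d['rotation'])
E
```

```text
pics
{'time': 0.0, 'qpos': array([-1.38898791e+00,  3.42722133e-01,  1.52498932e+00, -1.22544627e-05,
        1.27540514e+00, -1.46028703e-01]), 'qvel': array([ 0.00050553,  0.001724  , -0.00092837, -0.0016786 ,  0.0010531 ,
        0.00052099]), 'joint_efforts': array([ 1.36656945e-03, -4.31238556e+01, -2.44219851e+01,  7.18616461e-02,
        5.59504679e-02, -1.07636924e-04]), 'tool_pos': array([ 0.16898348, -0.49666854,  0.24305492]), 'tool_rot': array([-3.14008323e+00, -2.10155624e-04,  3.27840536e-01]), 'contact_force': array([ 0.23205713, -0.29735852, -0.30540665]), 'torque': array([ 0.04535459, -0.01064257,  0.02097125]), 'grip_force': 0.0, 'opening': 0.09174808188478516}
scene [[507.11258201   0.         322.72436738]
 [  0.         507.11258201 194.39358537]
 [  0.           0.           1.        ]] -0.14737948062019332 [-0.17397141  0.56246491  0.78424282] [ 0.92838709 -0.02019488 -2.25637216]
top [[513.98784787   0.         323.29714535]
 [  0.         513.98784787 196.33944801]
 [  0.           0.           1.        ]] -0.06731555682838704 [ 0.45326884 -0.00967682  1.12909374] [ 0.05259871 -0.008617   -1.54288522]
```

View pics/scene0.png

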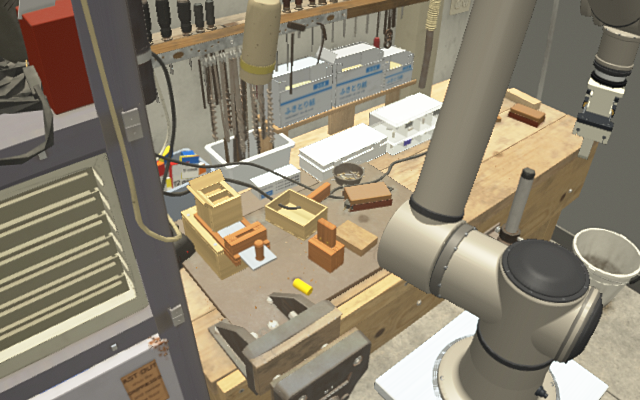

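View pics/top0.png

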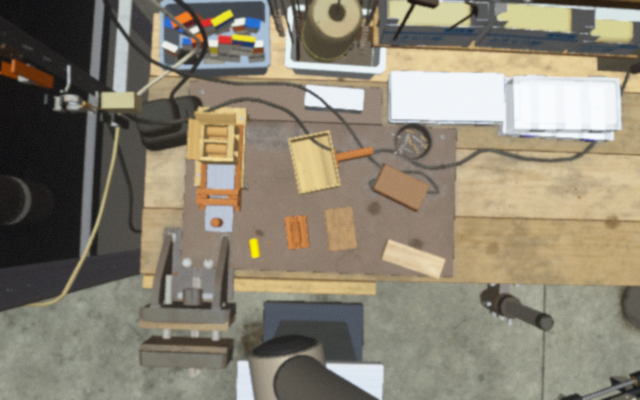

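The top view shows the hopper at about px (217,150), the tray at (315,162) with its handle to the right, and the blade block at (297,232). The sanding block is at (341,228), the dark offcut at (400,187), the tin at (412,141), the pale offcut at (414,257), and the yellow decoy at (254,248). Next I'll enlarge this area.

```bash
python3 - <<'E'
from h import *
a=cv2.imread('pics/top0.png')
b=cv2.resize(a[95:265,180:385],None,fx=3.9,fy=3.5,interpolation=cv2.INTER_CUBIC)
b=cv2.resize(a[100:250,185:385],None,fx=4,fy=4,interpolation=cv2.INTER_CUBIC)
for i in range(0,200,20): cv2.putText(b,str(185+i),(i*4,8),0,.3,(0,0,255)); cv2.line(b,(i*4,10),(i*4,14),(0,0,255))
for i in range(0,150,10): cv2.putText(b,str(100+i),(0,i*4+4),0,.3,(0,0,255))
cv2.imwrite('pics/top0c.png',b); print(b.shape)
s=cv2.imread('pics/scene0.png')
b=cv2.resize(s[160:310,180:380],None,fx=4,fy=4,interpolation=cv2.INTER_CUBIC)
cv2.imwrite('pics/scene0c.png',b)
E
```

```text
(600, 800, 3)
```

View pics/top0c.png

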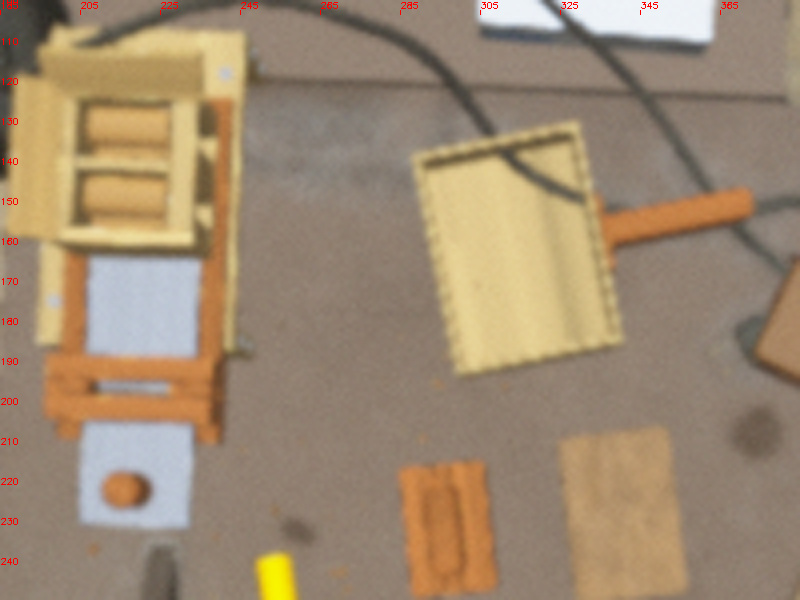

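View pics/scene0c.png

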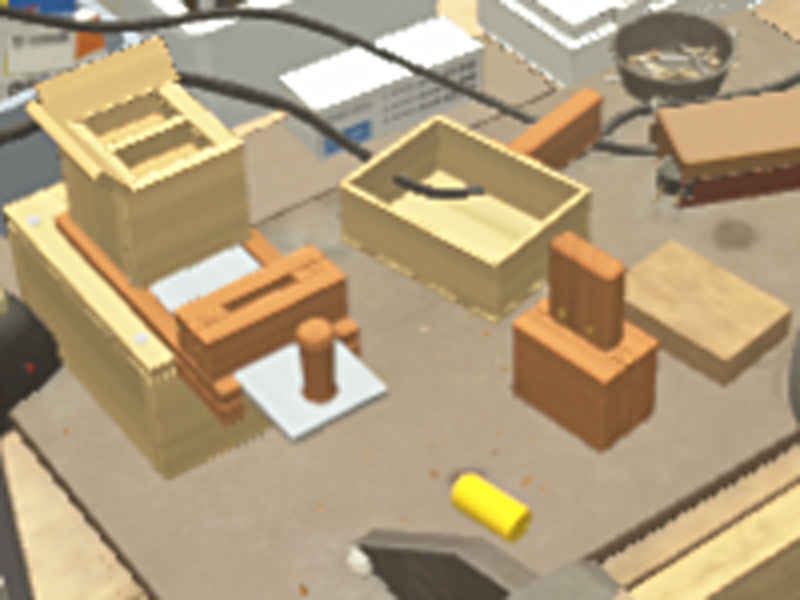

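```bash
cat >> h.py <<'E'
from scipy.spatial.transform import Rotation as Ro
from scipy.optimize import least_squares
def project(P,K,k1,R,t):
    c=(np.atleast_2d(P)-t)@R; s=np.c_[c[:,0],-c[:,1]]/-c[:,2:]
    s=s*(1+k1*(s**2).sum(1,keepdims=True)); return s@K[:2,:2].T+K[:2,2]
def camset(n):
    c=np.load(f'pics/{n}.npy',allow_pickle=True).item()
    return c['intrinsics'],c['k1'],Ro.from_euler('xyz',c['rotation']).as_matrix(),np.array(c['xyz'])
def place(p,M):
    c,s=np.cos(p[2]),np.sin(p[2]); M=np.atleast_2d(M)
    return np.c_[p[0]+c*M[:,0]-s*M[:,1],p[1]+s*M[:,0]+c*M[:,1],M[:,2]]
def fit(obs,p0):
    f=lambda p:np.concatenate([(project(place(p,np.array(M)/1000),*cs)-np.array(px)).ravel() for cs,M,px in obs])
    r=least_squares(f,p0,loss='soft_l1'); return r.x,f(r.x).reshape(-1,2)
E
cat > m.py <<'E'
from h import *
np.set_printoptions(precision=4,suppress=True)
T=camset('top0');S=camset('scene0')
t=lambda l:[(185+u/4-.4,100+v/4-.4) for u,v in l]
s=lambda l:[(180+u/4-.4,160+v/4-.4) for u,v in l]
def go(n,Mt,pt,Ms,ps,p0):
    for o in ([(T,Mt,t(pt))],[(S,Ms,s(ps))],[(T,Mt,t(pt)),(S,Ms,s(ps))]):
        p,r=fit(o,p0); print(n,p,np.abs(r).max(), r.round(1).tolist() if len(o)==2 else '')
B=[(41,89,121),(-41,89,121),(-41,121,121),(41,121,121),(0,105,121)]
go('hopper',B,[(50,352),(222,357),(216,424),(45,415),(131,387)],B,[(178,318),(312,247),(347,275),(205,345),(264,290)],[.6,.2,1.57])
Q=[(45,-60,45),(-45,-60,45),(-45,60,45),(45,60,45)]
go('tray',Q,[(413,157),(578,122),(622,342),(458,375)],Q,[(342,185),(440,117),(590,190),(493,265)],[.5,0,1.5])
K=[(34,22,55),(34,-22,55),(-34,-22,55),(-34,22,55)]
go('block',K,[(400,470),(485,460),(497,587),(412,597)],[K[0],K[3],K[2]],[(513,315),(603,382),(657,342)],[.4,0,0])
H=[(22,8,110),(22,-8,110),(-22,-8,110),(-22,8,110)]
go('blade',H,[(425,487),(457,483),(468,572),(433,575)],H,[(552,240),(573,232),(625,268),(603,280)],[.4,0,0])
E
python3 m.py
```

```text
hopper [0.6057 0.1891 1.5559] 1.2032734321731766 
hopper [0.6038 0.1957 1.5933] 1.5529292935834462 
hopper [0.6055 0.191  1.5644] 2.734901937598096 [[-0.2, 0.0], [-1.8, 0.2], [-1.0, -0.3], [0.2, 0.5], [-0.2, 0.1], [-0.7, -2.7], [0.7, -1.1], [0.7, -0.0], [0.9, -0.7], [-0.2, 0.2]]
tray [0.5834 0.0042 1.8012] 0.45898496075636785 
tray [0.5836 0.0051 1.7883] 0.866137784002774 
tray [0.5836 0.0045 1.7968] 0.8552541771549045 [[-0.2, -0.5], [0.0, 0.0], [0.2, 0.1], [-0.5, 0.2], [-0.7, -0.4], [-0.3, -0.8], [0.9, 0.0], [0.8, 0.5]]
block [0.4347 0.036  0.1299] 0.5523909709753241 
block [0.4358 0.0355 0.0811] 0.7698705208626393 
block [0.4351 0.0361 0.116 ] 1.0704120398364694 [[0.2, -0.9], [-0.1, -0.3], [-0.3, 0.5], [-0.1, -0.1], [-0.3, 1.1], [0.2, -0.1], [0.9, -0.2]]
blade [0.4352 0.035  0.1367] 0.3570073998261023 
blade [ 0.4334  0.0378 -0.0007] 1.2681866495497331 
blade [0.4348 0.0359 0.0864] 1.7473568938808626 [[0.1, -0.1], [0.1, 0.4], [-1.4, 0.4], [-0.7, 0.1], [-0.9, -0.4], [-0.6, -1.7], [1.3, -0.8], [1.3, -0.3]]
```

```bash
cat >> h.py <<'E'
def to(x,y,z,yaw):
    "shift in units and spin from current pose to a tool-down world target"
    s=robot.observe(); p=np.array(s['tool_pos']); w=s['tool_rot'][2]
    R=Ro.from_euler('xyz',[np.pi,0,w]).as_matrix()
    sp=-(yaw-w); sp=(sp+np.pi)%(2*np.pi)-np.pi
    print('t',round(s['time'],2),'pos',p.round(4),'yaw',round(w,3),'F',s['contact_force'].round(1),'open',round(s['opening'],4),'grip',round(s['grip_force'],1),
      '-> shift',((np.array([x,y,z])-p)@R/.06).round(3),'spin',round(sp,3))
E
python3 -c "
from h import *
to(.607,-.098,.12,1.797)"
```

```text
t 0.1 pos [ 0.169  -0.4967  0.2431] yaw 0.328 F [ 1.2  0.4 -0.4] open 0.0918 grip 0.0 -> shift [ 9.051 -3.942  2.052] spin -1.469
```

Request:
step_arm(
  motion=[
    [[0.4,-0.2,0.1],-0.1],
    [[1.2,-0.5,0.3],-0.28],
    [[2.1,-0.9,0.5],-0.46],
    [[3.0,-1.3,0.7],-0.64],
    [[3.9,-1.7,0.9],-0.82],
    [[4.9,-2.1,1.1],-1.0],
    [[5.8,-2.5,1.3],-1.18],
    [[6.7,-2.9,1.5],-1.36],
    [[7.6,-3.3,1.75],-1.47],
    [[8.4,-3.65,1.9],-1.47],
  ],
  hand=140,
  squeeze=25,
)

```text
time: 1.35
tool_pos: [0.5766, -0.1255, 0.1285]
tool_rot: [-3.14, -0.001, 1.8]
contact_force: [0.9, -0.8, 0.3]
opening: 0.0413
grip_force: 0.0
```

```bash
python3 -c "
from h import *
to(.607,-.098,.12,1.797);to(.607,-.098,.034,1.797)"
```

```text
t 1.35 pos [ 0.5766 -0.1255  0.1285] yaw 1.8 F [ 0.9 -0.8  0.3] open 0.0413 grip 0.0 -> shift [0.332 0.597 0.142] spin 0.003
t 1.35 pos [ 0.5766 -0.1255  0.1285] yaw 1.8 F [ 0.9 -0.8  0.3] open 0.0413 grip 0.0 -> shift [0.332 0.597 1.575] spin 0.003
```

Request:
step_arm(
  motion=[
    [[0.25,0.45,0.1],0],
    [[0.33,0.6,0.3],0],
    [[0.33,0.6,0.7],0],
    [[0.33,0.6,0.7],0],
  ],
)

```text
time: 1.85
tool_pos: [0.6042, -0.1004, 0.0854]
tool_rot: [-3.137, -0.002, 1.797]
contact_force: [-0.0, 0.5, -0.1]
opening: 0.0416
grip_force: 0.0
```

```bash
python3 -c "
from h import *
to(.607,-.098,.034,1.797)
c=robot.read_camera('wrist');o=robot.observe()
R=Ro.from_euler('xyz',o['tool_rot']).as_matrix();T=c['T_tool_cam']
Rc=R@T[:3,:3];t=o['tool_pos']+R@T[:3,3]
p=[.5836,.0045,1.797]
M=np.array([(-128,8,45),(-128,-8,45),(-105,0,45),(-45,60,45),(-45,-60,45),(45,60,45)])/1000
px=project(place(p,M),c['intrinsics'],c['k1'],Rc,t);print(px)
im=c['pixels'][:,:,::-1].copy()
for q in px: cv2.circle(im,tuple(int(v) for v in q),3,(255,0,0),1)
cv2.imwrite('pics/w1.png',im)"
```

```text
t 1.85 pos [ 0.6042 -0.1004  0.0854] yaw 1.797 F [-0.   0.5 -0.1] open 0.0416 grip 0.0 -> shift [0.028 0.054 0.856] spin 0.0
[[312.30621173 263.98571362]
 [338.46760355 264.01399602]
 [325.53320495 229.32904445]
 [214.79830176 126.43422302]
 [437.16083429 126.53006364]
 [199.41328194 -65.41166009]]
```

View pics/w1.png

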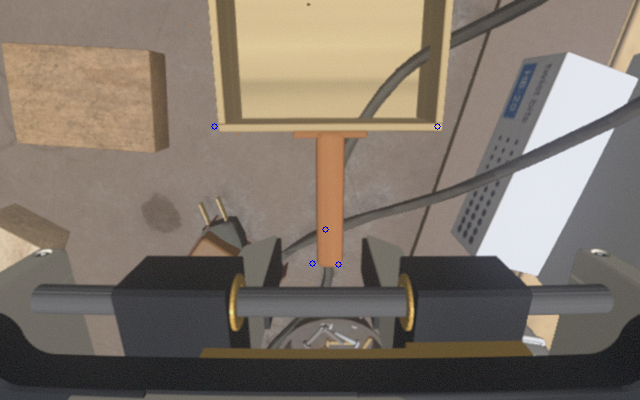

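The wrist view shows the handle (px 330, rows 135–266) between the fingers, about 3 mm to the right of the estimate. I'll descend with that correction and grip.

Request:
step_arm(
  motion=[
    [[0.02,0.05,0.3],0],
    [[0.02,0.08,0.6],0],
    [[0.02,0.08,0.85],0],
    [[0.02,0.08,0.85],0],
  ],
)

```text
time: 2.4
tool_pos: [0.6096, -0.0976, 0.0348]
tool_rot: [-3.139, -0.002, 1.798]
contact_force: [-0.3, 0.2, -1.0]
opening: 0.0414
grip_force: 0.0
```

Request:
step_arm(
  motion=[
    [[0,0,0],0],
    [[0,0,0],0],
    [[0,0,0],0],
    [[0,0,0],0],
  ],
  hand=255,
  squeeze=25,
)

```text
time: 2.9
tool_pos: [0.6109, -0.0979, 0.0372]
tool_rot: [3.141, 0.0, 1.798]
contact_force: [-1.5, -0.9, 1.6]
opening: 0.016
grip_force: 24.9
```

```bash
python3 -c "
from h import *
to(.6055,.0,.034,1.56);to(.6055,.084,.034,1.56)"
```

```text
t 2.9 pos [ 0.6109 -0.0979  0.0372] yaw 1.798 F [-1.5 -0.9  1.6] open 0.016 grip 24.9 -> shift [1.611 0.279 0.053] spin 0.238
t 2.9 pos [ 0.6109 -0.0979  0.0372] yaw 1.798 F [-1.5 -0.9  1.6] open 0.016 grip 24.9 -> shift [2.975 0.594 0.053] spin 0.238
```

Request:
step_arm(
  motion=[
    [[0.1,0.02,0.02],0.03],
    [[0.3,0.06,0.03],0.08],
    [[0.5,0.1,0.03],0.13],
    [[0.7,0.13,0.03],0.18],
    [[0.9,0.17,0.03],0.22],
    [[1.1,0.21,0.03],0.235],
    [[1.25,0.23,0.03],0.235],
    [[1.25,0.23,0.03],0.235],
  ],
)

```text
time: 3.9
tool_pos: [0.6088, -0.0217, 0.0367]
tool_rot: [3.138, 0.001, 1.563]
contact_force: [1.1, -1.3, 6.0]
opening: 0.016
grip_force: 24.9
```

```bash
python3 -c "
from h import *
to(.608,.084,.035,1.563)
save('top1','top')
c=robot.read_camera('wrist')
a=cv2.resize(cv2.imread('pics/top1.png')[90:240,180:380],None,fx=2.0,fy=2.0)
w=cv2.resize(c['pixels'][:,:,::-1],(400,250))
cv2.imwrite('pics/w2.png',np.hstack([a,np.vstack([w,np.zeros((50,400,3),np.uint8)])]))"
```

```text
t 3.9 pos [ 0.6088 -0.0217  0.0367] yaw 1.563 F [ 1.1 -1.3  6. ] open 0.016 grip 24.9 -> shift [ 1.762 -0.026  0.028] spin 0.0
```

View pics/w2.png

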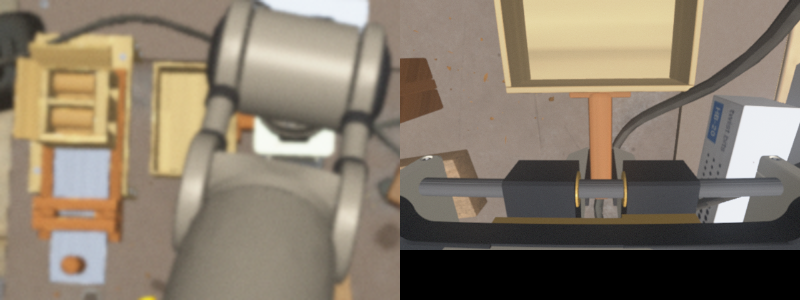

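The tray is squared up: in the top crop it spans rows 62–175 and the hopper about 37–195. I'll push it in.

Request:
step_arm(
  motion=[
    [[0.15,0,0.02],0],
    [[0.4,0,0.02],0],
    [[0.65,0,0.02],0],
    [[0.9,0,0.02],0],
    [[1.15,0,0.02],0],
    [[1.35,0,0.02],0],
    [[1.5,0,0.02],0],
    [[1.6,0,0.02],0],
    [[1.66,0,0.02],0],
    [[1.7,0,0.02],0],
  ],
)

```text
time: 5.25
tool_pos: [0.6095, 0.0792, 0.0354]
tool_rot: [3.138, 0.002, 1.563]
contact_force: [-0.4, -6.0, 7.1]
opening: 0.0159
grip_force: 25.0
```

Request:
step_arm(
  motion=[
    [[0.03,0,0],0],
    [[0.06,0,0],0],
    [[0.06,0,0],0],
  ],
)

```text
time: 5.62
tool_pos: [0.6095, 0.0829, 0.0354]
tool_rot: [3.138, 0.001, 1.563]
contact_force: [-0.1, -5.5, 6.4]
opening: 0.0158
grip_force: 25.0
```

Request:
step_arm(
  motion=[
    [[0.04,0,0],0],
    [[0.08,0,0],0],
    [[0.08,0,0],0],
  ],
)

```text
time: 6.0
tool_pos: [0.61, 0.0843, 0.0354]
tool_rot: [3.138, 0.006, 1.563]
contact_force: [0.1, -18.5, 6.6]
opening: 0.0155
grip_force: 25.0
```

Request:
step_arm(
  motion=[
    [[0.04,0,0],0],
    [[0.08,0,0],0],
    [[0.08,0,0],0],
  ],
)

```text
time: 6.38
tool_pos: [0.61, 0.0858, 0.0353]
tool_rot: [3.138, 0.01, 1.563]
contact_force: [0.8, -31.0, 7.5]
opening: 0.0157
grip_force: 25.0
```

Request:
step_arm(
  motion=[
    [[-0.12,0,0],0],
    [[-0.14,0,0],0],
    [[-0.14,0,0],0],
  ],
)

```text
time: 6.75
tool_pos: [0.609, 0.0849, 0.0345]
tool_rot: [3.139, 0.001, 1.563]
contact_force: [1.4, -7.3, 6.5]
opening: 0.0161
grip_force: 25.0
```

Request:
step_arm(
  motion=[
    [[0,0,0],0],
    [[0,0,0],0],
    [[0,0,0],0],
    [[0,0,-0.4],0],
    [[0,0,-1.2],0],
    [[0,0,-2.0],0.0],
    [[0,0,-2.8],0],
    [[0,0,-3.2],0],
  ],
  hand=140,
)

```text
time: 7.75
tool_pos: [0.6088, 0.0855, 0.2287]
tool_rot: [3.138, -0.0, 1.563]
contact_force: [-0.1, -1.0, -0.8]
opening: 0.0413
grip_force: 0.0
```

```bash
python3 -c "
from h import *
for n,px in(('top0',(185+125/4-.4,100+490/4-.4)),('scene0',(180+317/4-.4,160+328/4-.4))):
  cs=camset(n); r=least_squares(lambda q:(project([q[0],q[1],.131],*cs)-px).ravel(),[.45,.19]); print(n,r.x)
to(.456,.19,.2,0)"
```

```text
top0 [0.45004023 0.19038846]
scene0 [0.45172673 0.19141718]
t 7.75 pos [0.6088 0.0855 0.2287] yaw 1.563 F [-0.1 -1.  -0.8] open 0.0413 grip 0.0 -> shift [ 1.722 -2.56   0.479] spin 1.563
```

Request:
step_arm(
  motion=[
    [[0.1,-0.2,-0.1],0.1],
    [[0.3,-0.5,-0.1],0.28],
    [[0.5,-0.85,-0.1],0.46],
    [[0.75,-1.2,-0.1],0.64],
    [[1.0,-1.55,0],0.82],
    [[1.25,-1.9,0.1],1.0],
    [[1.5,-2.25,0.2],1.18],
    [[1.72,-2.5,0.3],1.36],
    [[1.72,-2.6,0.4],1.54],
    [[1.72,-2.6,0.4],1.563],
  ],
)

```text
time: 9.0
tool_pos: [0.4522, 0.1899, 0.2013]
tool_rot: [3.141, 0.001, 0.001]
contact_force: [0.6, 0.5, 0.2]
opening: 0.0413
grip_force: 0.0
```

```bash
cat >> h.py <<'E'
def wrist():
    o=robot.observe(); c=robot.read_camera('wrist')
    R=Ro.from_euler('xyz',o['tool_rot']).as_matrix();T=c['T_tool_cam']
    return c['pixels'][:,:,::-1].copy(),(c['intrinsics'],c['k1'],R@T[:3,:3],o['tool_pos']+R@T[:3,3])
def mark(im,cs,P,col=(255,0,0)):
    px=project(P,*cs); print(px.round(0).tolist())
    for q in px:
        if (np.abs(q)<2000).all(): cv2.circle(im,tuple(int(round(v)) for v in q),3,col,1)
E
python3 -c "
from h import *
im,cs=wrist()
p=[.6055,.190,1.563]
mark(im,cs,place(p,np.array([(41,89,121),(-41,89,121),(-41,121,121),(41,121,121),(20,105,121),(-20,105,121),(35,38,158),(-35,38,158)])/1000))
mark(im,cs,[[.451,.190,.131]],(0,255,0))
to(.451,.190,.113,0)
cv2.imwrite('pics/w3.png',im)"
```

```text
[[255.0, 118.0], [382.0, 119.0], [379.0, 167.0], [258.0, 166.0], [288.0, 143.0], [349.0, 143.0], [249.0, 21.0], [389.0, 22.0]]
[[320.0, 219.0]]
t 9.05 pos [0.4529 0.1898 0.2017] yaw 0.002 F [-0.1  0.2  0.6] open 0.042 grip 0.0 -> shift [-0.031 -0.004  1.478] spin 0.002
```

View pics/w3.png

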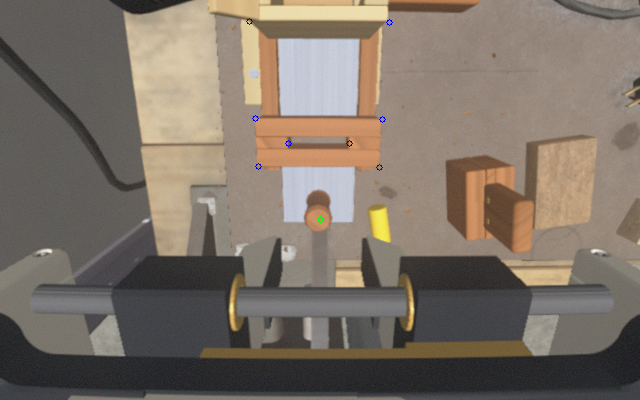

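The wrist view shows the knob top at px (317,217) and the slot at about (317,144), both within 2 mm of the estimates. I'll descend on the knob and grip it.

Request:
step_arm(
  motion=[
    [[-0.02,-0.02,0.4],0],
    [[-0.02,-0.02,0.9],0],
    [[-0.02,-0.02,1.3],0],
    [[-0.02,-0.02,1.43],0],
    [[-0.02,-0.02,1.43],0],
  ],
)

```text
time: 9.68
tool_pos: [0.4521, 0.1907, 0.116]
tool_rot: [3.141, 0.0, 0.001]
contact_force: [-0.0, 0.5, 0.9]
opening: 0.0415
grip_force: 0.0
```

Request:
step_arm(
  motion=[
    [[0,0,0],0],
    [[0,0,0],0],
    [[0,0,0],0],
    [[0,0,0],0],
  ],
  hand=255,
  squeeze=20,
)

```text
time: 10.18
tool_pos: [0.4522, 0.1923, 0.1166]
tool_rot: [-3.139, -0.002, -0.0]
contact_force: [-0.5, 6.1, 1.4]
opening: 0.0178
grip_force: 20.0
```

Request:
step_arm(
  motion=[
    [[-0.05,0,0],0],
    [[-0.15,0,0],0],
    [[-0.25,0,0],0],
    [[-0.35,0,0],0],
    [[-0.44,0,0],0],
    [[-0.5,0,0],0],
    [[-0.5,0,0],0],
    [[-0.5,0,0],0],
    [[-0.5,0,0],0],
    [[-0.5,0,0],0],
  ],
)

```text
time: 11.42
tool_pos: [0.4224, 0.1923, 0.1166]
tool_rot: [-3.139, -0.002, -0.0]
contact_force: [0.6, 7.6, 1.1]
opening: 0.0185
grip_force: 20.0
```

```bash
python3 -c "
from h import *
save('top2','top');save('sc2','scene')
im,cs=wrist()
a=cv2.resize(cv2.imread('pics/top2.png')[95:245,180:300],None,fx=3.3,fy=3.3)
b=cv2.resize(cv2.imread('pics/sc2.png')[160:260,180:280],(400,400))
b=np.vstack([b,np.zeros((a.shape[0]-400,400,3),np.uint8)])
o=np.hstack([a,b]);print(o.shape);cv2.imwrite('pics/c2.png',o)"
```

```text
(495, 796, 3)
```

View pics/c2.png

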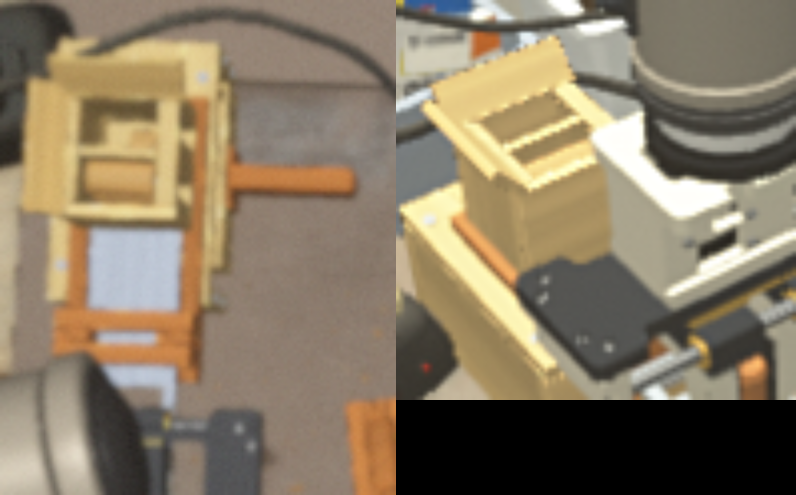

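The far bay now looks empty, and the near bay still shows its dowel at crop px (118,180). I'll look closer into the far bay before shutting the gate.

```bash
python3 -c "
from h import *
f=lambda n:cv2.resize(cv2.imread(n)[115:165,195:245],(400,400),interpolation=cv2.INTER_CUBIC)
P=[(.6055,.190,1.563)]
cs=camset('top2')
for z in(15,33,70,101):print(z,((project(place(P[0],np.array([(0,-17,z),(20,-17,z),(-20,-17,z),(0,-7,z),(0,-27,z)])/1000),*cs)-[195,115])*8).round(0).tolist())
o=np.hstack([f('pics/top0.png'),f('pics/top2.png')]);cv2.imwrite('pics/c3.png',cv2.convertScaleAbs(o,alpha=1.2))"
```

```text
15 [[278.0, 226.0], [206.0, 224.0], [351.0, 229.0], [277.0, 262.0], [280.0, 190.0]]
33 [[267.0, 216.0], [193.0, 213.0], [341.0, 218.0], [265.0, 253.0], [269.0, 179.0]]
70 [[242.0, 193.0], [165.0, 191.0], [319.0, 196.0], [240.0, 231.0], [244.0, 155.0]]
101 [[220.0, 173.0], [141.0, 170.0], [299.0, 176.0], [218.0, 212.0], [222.0, 134.0]]
```

View pics/c3.png

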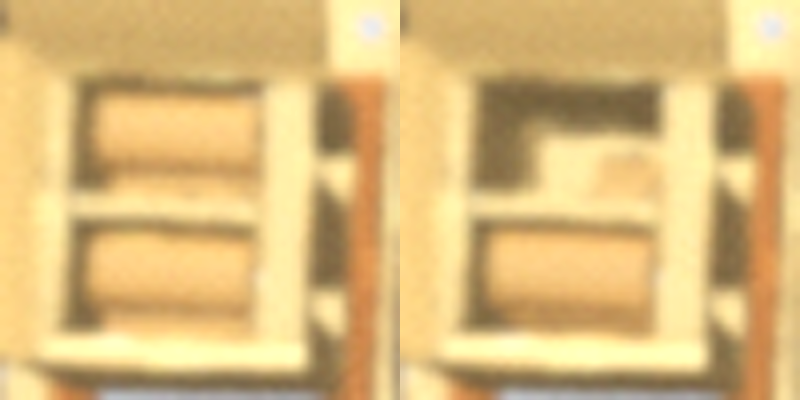

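The pale tray floor and part of a darker dowel show through the empty far bay, at px (630,172), so all three dropped. I'll push the gate shut.

Request:
step_arm(
  motion=[
    [[0.05,0,0],0],
    [[0.15,0,0],0],
    [[0.25,0,0],0],
    [[0.35,0,0],0],
    [[0.44,0,0],0],
    [[0.5,0,0],0],
    [[0.54,0,0],0],
    [[0.57,0,0],0],
    [[0.57,0,0],0],
  ],
)

```text
time: 12.7
tool_pos: [0.4561, 0.1922, 0.1166]
tool_rot: [-3.139, -0.001, -0.0]
contact_force: [-1.6, 7.3, 1.7]
opening: 0.018
grip_force: 20.0
```

Request:
step_arm(
  motion=[
    [[0.03,0,0],0],
    [[0.05,0,0],0],
    [[0.05,0,0],0],
  ],
)

```text
time: 13.08
tool_pos: [0.4576, 0.1923, 0.1165]
tool_rot: [-3.139, 0.002, -0.0]
contact_force: [-7.6, 7.4, 5.9]
opening: 0.0182
grip_force: 20.0
```

Request:
step_arm(
  motion=[
    [[0.03,0,0],0],
    [[0.06,0,0],0],
    [[0.06,0,0],0],
  ],
)

```text
time: 13.45
tool_pos: [0.4577, 0.1922, 0.1163]
tool_rot: [-3.14, 0.01, 0.0]
contact_force: [-19.3, 8.4, 15.9]
opening: 0.0181
grip_force: 20.0
```

Request:
step_arm(
  motion=[
    [[-0.06,0,0],0],
    [[-0.11,0,0],0],
    [[-0.11,0,0],0],
  ],
)

```text
time: 13.82
tool_pos: [0.4564, 0.1922, 0.1166]
tool_rot: [-3.139, -0.002, -0.0]
contact_force: [-0.4, 6.1, 1.2]
opening: 0.0183
grip_force: 20.0
```

Request:
step_arm(
  motion=[
    [[0,0,0],0],
    [[0,0,0],0],
    [[0,0,0],0],
    [[0,0,-0.3],0],
    [[0,0,-0.9],0],
    [[0,0.4,-1.5],0.0],
    [[0,1.2,-1.5],-0.1],
    [[-0.2,2.0,-1.5],-0.12],
    [[-0.3,2.6,-1.5],-0.12],
    [[-0.3,2.6,-1.5],-0.12],
  ],
  hand=140,
)

```text
time: 15.08
tool_pos: [0.4376, 0.0329, 0.206]
tool_rot: [3.141, 0.0, 0.116]
contact_force: [0.5, 0.1, 0.5]
opening: 0.0412
grip_force: 0.0
```

```bash
python3 -c "
from h import *
im,cs=wrist()
H=[(22,8,110),(22,-8,110),(-22,-8,110),(-22,8,110)];K=[(34,22,55),(34,-22,55),(-34,-22,55),(-34,22,55)]
mark(im,cs,place([.435,.0362,.12],np.array(H)/1000));mark(im,cs,place([.435,.0362,.12],np.array(K)/1000),(0,255,0))
to(.435,.0362,.2,.12)
cv2.imwrite('pics/w4.png',im[50:350,80:560])
g=im;np.save('pics/w4cs.npy',np.array(cs,dtype=object),allow_pickle=True)"
```

```text
[[304.0, 179.0], [326.0, 179.0], [326.0, 234.0], [305.0, 235.0]]
[[291.0, 150.0], [341.0, 150.0], [340.0, 222.0], [293.0, 222.0]]
t 15.12 pos [0.4379 0.034  0.206 ] yaw 0.117 F [ 0.6  0.4 -1. ] open 0.0417 grip 0.0 -> shift [-0.044 -0.042  0.1  ] spin -0.003
```

View pics/w4.png

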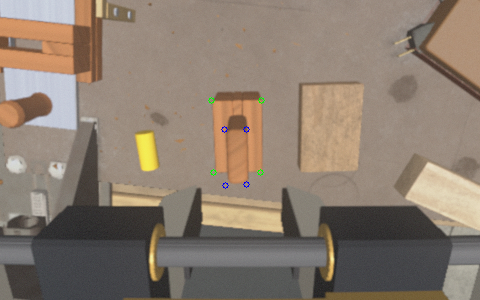

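The blade handle is at crop px (237,157), within 1 px of the projection. I'll descend and grip it, and measure the slot in the earlier wrist image w3.

Request:
step_arm(
  motion=[
    [[-0.03,-0.02,0.4],0],
    [[-0.03,-0.02,0.9],0],
    [[-0.03,-0.02,1.4],0],
    [[-0.03,-0.02,1.8],0],
    [[-0.03,-0.02,1.93],0],
    [[-0.03,-0.02,1.93],0],
  ],
)

```text
time: 15.88
tool_pos: [0.4362, 0.0363, 0.0901]
tool_rot: [-3.142, 0.0, 0.121]
contact_force: [0.3, 0.4, -0.0]
opening: 0.0414
grip_force: 0.0
```

Request:
step_arm(
  motion=[
    [[0,0,0],0],
    [[0,0,0],0],
    [[0,0,0],0],
    [[0,0,0],0],
  ],
  hand=255,
  squeeze=40,
)

```text
time: 16.38
tool_pos: [0.4363, 0.0357, 0.0906]
tool_rot: [3.141, -0.001, 0.12]
contact_force: [-0.4, -0.5, 5.1]
opening: 0.0159
grip_force: 40.0
```

```bash
python3 -c "
from h import *
g=cv2.imread('pics/w3.png').astype(int)
print('rows110+',[tuple(r) for r in g[110:172,300:340].mean(1).round().astype(int)[:,[0,2]].tolist()])
print('cols276+',g[142:147,276:362,2].mean(0).round().astype(int).tolist())
to(.5015,.192,.25,1.563)"
```

```text
rows110+ [(215, 198), (215, 198), (215, 198), (216, 198), (209, 193), (161, 162), (96, 128), (76, 135), (90, 176), (102, 203), (107, 209), (107, 210), (108, 211), (108, 211), (108, 211), (107, 210), (107, 209), (105, 207), (105, 205), (105, 203), (104, 202), (104, 203), (104, 204), (105, 205), (105, 205), (102, 200), (105, 180), (122, 164), (132, 159), (132, 158), (132, 159), (132, 159), (124, 154), (97, 135), (74, 123), (71, 122), (71, 123), (71, 122), (76, 140), (92, 185), (102, 206), (106, 209), (106, 210), (107, 211), (106, 210), (106, 210), (106, 209), (105, 207), (105, 206), (104, 203), (104, 202), (103, 202), (104, 203), (105, 204), (104, 205), (106, 201), (138, 189), (193, 192), (213, 195), (214, 196), (213, 196), (213, 196)]
cols276+ [199, 200, 200, 202, 201, 201, 201, 202, 202, 162, 81, 144, 104, 91, 48, 100, 129, 129, 129, 131, 131, 132, 131, 129, 131, 129, 129, 129, 129, 129, 128, 132, 130, 130, 131, 131, 130, 132, 132, 132, 132, 133, 132, 131, 130, 133, 132, 133, 132, 132, 132, 131, 131, 133, 132, 133, 133, 133, 131, 132, 132, 133, 132, 131, 133, 131, 130, 132, 131, 129, 95, 48, 124, 158, 167, 84, 169, 213, 212, 208, 205, 198, 194, 188, 187, 186]
t 16.38 pos [0.4363 0.0357 0.0906] yaw 0.12 F [-0.4 -0.5  5.1] open 0.0159 grip 40.0 -> shift [ 1.389 -2.456 -2.657] spin -1.443
```

Request:
step_arm(
  motion=[
    [[0,0,-0.15],0],
    [[0,0,-0.4],0],
    [[0,0,-0.7],0],
    [[0,0,-1.05],0],
    [[0,0,-1.5],0],
    [[0,0,-2.0],0],
    [[0,0,-2.4],-0.1],
    [[0,-0.1,-2.66],-0.25],
    [[0.1,-0.3,-2.66],-0.4],
    [[0.1,-0.3,-2.66],-0.4],
  ],
)

```text
time: 17.62
tool_pos: [0.4397, 0.0547, 0.25]
tool_rot: [3.141, -0.0, 0.52]
contact_force: [0.3, -0.4, -1.9]
opening: 0.0154
grip_force: 40.0
```

```bash
python3 -c "
from h import *
to(.501,.1925,.25,1.563)"
```

```text
t 17.62 pos [0.4397 0.0547 0.25  ] yaw 0.52 F [ 0.3 -0.4 -1.9] open 0.0154 grip 40.0 -> shift [ 2.027 -1.486  0.   ] spin -1.043
```

Request:
step_arm(
  motion=[
    [[0.15,-0.1,0],-0.1],
    [[0.4,-0.3,0],-0.24],
    [[0.7,-0.5,0],-0.38],
    [[1.0,-0.73,0],-0.52],
    [[1.3,-0.95,0],-0.66],
    [[1.6,-1.17,0],-0.8],
    [[1.85,-1.35,0],-0.94],
    [[2.0,-1.47,0],-1.04],
    [[2.03,-1.486,0],-1.043],
    [[2.03,-1.486,0],-1.043],
  ],
)

```text
time: 18.88
tool_pos: [0.501, 0.1918, 0.2495]
tool_rot: [-3.141, 0.001, 1.559]
contact_force: [-0.5, -0.0, -1.1]
opening: 0.0157
grip_force: 40.0
```

Request:
step_arm(
  motion=[
    [[0,0,0.1],0],
    [[0,0,0.3],0],
    [[0,0,0.5],0],
    [[0,0,0.65],0],
    [[0,0,0.65],0],
    [[0,0,0.65],0],
  ],
)

```text
time: 19.62
tool_pos: [0.5015, 0.1924, 0.2109]
tool_rot: [3.141, -0.0, 1.563]
contact_force: [0.3, 0.7, -1.7]
opening: 0.0159
grip_force: 40.0
```

```bash
python3 -c "
from h import *
to(.501,.1925,.157,1.563)
im,cs=wrist(); cv2.imwrite('pics/w5.png',im)
g=im.astype(int)
for y in (.178,.180,.2055): print(y,project([[.501,y,.121],[.497,y,.121],[.505,y,.121]],*cs).round(1).tolist())
"
```

```text
t 19.62 pos [0.5015 0.1924 0.2109] yaw 1.563 F [ 0.3  0.7 -1.7] open 0.0159 grip 40.0 -> shift [ 0.002 -0.008  0.898] spin -0.0
0.178 [[320.2, 224.3], [314.8, 224.4], [325.6, 224.3]]
0.18 [[320.2, 221.8], [314.8, 221.9], [325.6, 221.8]]
0.2055 [[319.9, 188.7], [314.3, 188.8], [325.5, 188.7]]
```

Request:
step_arm(
  motion=[
    [[0,0,0.08],0],
    [[0,0,0.16],0],
    [[0,0,0.24],0],
    [[0,0,0.24],0],
  ],
)

```text
time: 20.18
tool_pos: [0.501, 0.1922, 0.1957]
tool_rot: [-3.141, 0.0, 1.563]
contact_force: [0.1, -0.8, -0.6]
opening: 0.0157
grip_force: 40.0
```

Request:
step_arm(
  motion=[
    [[0,0,0.06],0],
    [[0,0,0.12],0],
    [[0,0,0.12],0],
  ],
)

```text
time: 20.55
tool_pos: [0.5011, 0.1922, 0.1887]
tool_rot: [-3.141, 0.0, 1.563]
contact_force: [0.9, -0.8, -0.8]
opening: 0.0158
grip_force: 40.0
```

Request:
step_arm(
  motion=[
    [[0,0,0.08],0],
    [[0,0,0.16],0],
    [[0,0,0.24],0],
    [[0,0,0.32],0],
    [[0,0,0.36],0],
    [[0,0,0.36],0],
  ],
)

```text
time: 21.3
tool_pos: [0.5012, 0.1922, 0.1673]
tool_rot: [-3.141, 0.0, 1.563]
contact_force: [0.1, -0.7, -1.2]
opening: 0.0158
grip_force: 40.0
```

Request:
step_arm(
  motion=[
    [[0,0,0.06],0],
    [[0,0,0.12],0],
    [[0,0,0.18],0],
    [[0,0,0.18],0],
  ],
)

```text
time: 21.8
tool_pos: [0.5012, 0.1922, 0.1566]
tool_rot: [3.142, 0.0, 1.563]
contact_force: [-0.5, 0.4, -0.0]
opening: 0.0158
grip_force: 40.0
```

Request:
step_arm(
  motion=[
    [[0,0,0.03],0],
    [[0,0,0.05],0],
    [[0,0,0.05],0],
  ],
)

```text
time: 22.18
tool_pos: [0.5013, 0.1923, 0.1565]
tool_rot: [3.14, -0.0, 1.563]
contact_force: [-7.7, -3.0, 21.5]
opening: 0.0156
grip_force: 40.0
```

Seated at the predicted height, with 21 N upward on the tool. I'll relax, release and rise.

Request:
step_arm(
  motion=[
    [[0,0,-0.05],0],
    [[0,0,-0.05],0],
  ],
)

```text
time: 22.42
tool_pos: [0.5014, 0.1923, 0.1567]
tool_rot: [3.141, -0.0, 1.563]
contact_force: [0.7, 0.2, -0.2]
opening: 0.0159
grip_force: 40.0
```

Request:
step_arm(
  motion=[
    [[0,0,0],0],
    [[0,0,0],0],
    [[0,0,0],0],
    [[0,0,-0.2],0],
    [[0,0,-0.7],0],
    [[0,0,-1.3],0],
    [[0,0,-1.8],0],
    [[0,0,-1.8],0],
  ],
  hand=140,
)

```text
time: 23.42
tool_pos: [0.5024, 0.1926, 0.2679]
tool_rot: [3.136, -0.001, 1.563]
contact_force: [-0.2, -0.4, -0.1]
opening: 0.0412
grip_force: 0.0
```

```bash
python3 - <<'E'
from h import *
to(.5,.19,.3,1.563)
im,cs=wrist(); cv2.imwrite('pics/w6.png',im)
# handle top expected at z .176; check orange blob extents around it
P=[(.501-sx*.008,.1915-sy*.022,.176) for sx in(1,-1) for sy in(1,-1)]
px=project(P,*cs); print(px.round(0).tolist())
c=px.mean(0).astype(int); g=im[:,:,2].astype(int)
print('row',g[c[1],c[0]-40:c[0]+41:2].tolist()); print('col',g[c[1]-60:c[1]+61:3,c[0]].tolist())
E
```

```text
t 23.43 pos [0.5024 0.1926 0.2679] yaw 1.563 F [-0.2 -0.4 -0.1] open 0.0412 grip 0.0 -> shift [-0.043 -0.04  -0.535] spin -0.0
[[308.0, 234.0], [307.0, 178.0], [329.0, 234.0], [329.0, 178.0]]
row [185, 181, 182, 181, 183, 179, 165, 163, 153, 149, 152, 157, 203, 209, 211, 195, 166, 180, 193, 196, 199, 205, 204, 204, 203, 194, 187, 217, 214, 171, 150, 151, 147, 149, 148, 151, 150, 149, 145, 149, 151]
col [216, 192, 199, 203, 207, 209, 206, 115, 115, 114, 119, 114, 169, 185, 191, 194, 199, 198, 188, 191, 199, 204, 201, 206, 196, 202, 207, 202, 205, 213, 173, 154, 159, 160, 154, 155, 158, 161, 158, 158, 154]
```

```bash
python3 -c "
from cell import robot
print(robot.hand_in())"
```

```text
the job is handed in; nothing more can be done
None
```

I finished the sequence and handed the job in at about 23 s of the 58 s. The tray is home, the far dowels dropped while the near bay kept its own, the gate is shut and the blade is down in the lock slot. The hand-in returned no verdict, and only one of the three fallen dowels was actually in view in the tray.

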